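Shut, fasten and press down the lid of a vacuum sample chamber

TASK

The sample is loaded in the small vacuum chamber: swing its open lid shut onto the rubber seal, then turn the red wing of the quarter-turn fastener on the front of the lid clockwise until the white slot along the wing lines up with the white mark on the lid. The fastener only keeps the lid from opening, so after that press the lid down until it is flush with the chamber rim, squeezing the seal flat, and finish still holding it pressed down like that while the pump draws the chamber down. Leave the probe positioner, the tweezers and the chip box lying where they are.

Things in the scene. Friction and masses are not known exactly. Their poses are not given: they have to be found in the camera images.
- chamber: Vacuum sample chamber, fixed to the bench: bare aluminium box 160 (its x) x 200 (its y) x 88 mm high, front facing its -x, lid hinged along the rear (+x) edge. Origin: centre of its underside, on the bench; z up. A slotted steel ear stands out 46 mm from the middle of the front, its top level with the rim; a steel pump pipe stands out 70 mm from the right side (-y).
- lid (a joint): Opening angle of the lid, rad. 0: flush on the rim; starts 0.8 to 1.25. It stays where left; 1 to 3 N at its front edge moves it. The seal touches at 0.03; a pressed lid, let go, springs back to about 0.022. Below 0.033 it is shut and the fastener can turn home; higher up it cannot, and a fastener turned too early blocks the lid. Flush takes about 10 N at the fastener, 13 N at the front corners.
- hinge_line (a point): Middle of the lid's hinge axis, which runs along the chamber's y, 86 mm behind its centre, 88.5 mm up. Axes turn with the lid: -x along its underside to its front, z out of its outer face. The lid: black, 8 mm thick, 200 mm wide, its front edge 166 mm from the hinge; a tongue 52 mm wide runs on to 208 mm with the fastener. A round window, steel rim 100 mm across, is centred 87 mm from the hinge.
- lid_front_left (a point): Point on the outer (upper) face of the lid, 16 mm in from its front edge and 65 mm to the chamber's left (+y) of the middle, 150 mm from the hinge line: bare metal, good for pushing the lid shut. Axes as hinge_line.
- lid_front_right (a point): The same on the right (-y) side.
- fastener (a joint): Angle of the quarter-turn fastener, rad, growing clockwise seen from above the lid. 0: wing across the chamber (along its y). 1.571: stop, home, its white slot in line with the white mark behind it, wing along the chamber's x. Starts between 0.05 and 0.35. Stays where it is left; about 0.06 N m turns it. Counts as lined up above 1.43.
- wing (a point): Centre of the fastener's red wing, on its turning axis, 188 mm from the hinge line and 16 mm above the lid's outer face. The wing is a flat-sided bar 42 mm long (this point's y), 11 mm thick (its x), 24 mm high (from 4 to 28 mm above the lid), on a round steel collar 32 mm across and 4 mm high. z points out of the lid's outer face.
- positioner_centre (a point): Bystander: black probe positioner with steel knobs, about 60 x 50 x 50 mm, standing left of the chamber; point at its middle, 25 mm up.
- tweezers_centre (a point): Bystander: steel tweezers 125 mm long lying on the bench in front of the chamber's left side; point at their middle, 4 mm up.
- chip_box_centre (a point): Bystander: flat black chip box with a clear cover, 55 x 55 x 18 mm, in front of the chamber's right side; point at its middle, 9 mm up.

How it is judged (in metres and radians):
On the way, in this order (a step that is already met when the one before it is completed fails the run):
1. the lid is shut onto its seal (less than 0.033 rad open) (value of joint lid below 0.033 rad), for 0.2 s.
2. with the lid shut, the fastener is turned until its slot lines up with the mark (within 8 degrees) (value of joint fastener above 1.43 rad and value of joint lid below 0.04 rad), for 0.2 s.
At the end, for the whole second after the job is handed in: The robot holds the lid pressed flush: lid less than 0.008 rad open (1.5 mm at the fastener) under a push of over 4 N on lid or fastener, the slot lined up with the mark within 8 degrees (above 1.43 rad), and positioner, tweezers and chip box within 30 mm of where they lay (value of joint lid below 0.008 rad and value of joint fastener above 1.43 rad and contact force between any of the fingers, the arm and chamber above 4 N and not (distance of any of positioner_centre, tweezers_centre, chip_box_centre from where it was at the start of the episode above 0.03 m)); the arm keeps its last pose, push and grip.
It fails at once if probe positioner moved by more than 30 mm (distance of positioner_centre from where it was at the start of the episode above 0.03 m).
It fails at once if tweezers moved by more than 30 mm (distance of tweezers_centre from where it was at the start of the episode above 0.03 m).
It fails at once if chip box moved by more than 30 mm (distance of chip_box_centre from where it was at the start of the episode above 0.03 m).
It also fails if it takes over 54 s, if anything falls off the work surface, if the arm or the gripper's body presses on something with over 40 N, if the wrist force passes 120 N, or if a joint passes its speed limit or range.

ROBOT

A 6-joint arm with a two-finger parallel gripper is mounted at the origin on the work surface. World frame = base frame: x ahead of the robot, y to its left, z up, the work surface at z = 0. Lengths are in m, angles in degrees, forces in N, time in s.
With the tool pointing down it reaches from about 0.4 to 0.825 m from the base axis. Payload 7 kg.
Tool frame: the origin (TCP) lies midway between the tips of the shut fingers; the grasp point (between the pads) lies 19 mm behind it; z points along the fingers, y is the line along which they close (so a half turn about z gives the same grasp; the last joint's range is limited). The gripper opens to 88 mm and grips with 3 to 60 N. Pads are 19 mm wide; open, the fingers measure 130 mm over their backs; the gripper's body (78 mm by 193 mm) begins 47 mm behind the grasp point.
Start: joints at [83.027, 20.546, 0.682, 0, -70.136, -16.507], TCP at [0.269, 0.619, 0.227] pointing down, gripper open.
Joint ranges: [-176.03, 176.03], [-82.01, 121.73], [-58.28, 71.71], [-173.87, 95.51], [-174.79, -0.11], [-173.66, 173.66]. Speed limits (degrees/s): [136.94, 136.94, 172.46, 180, 180, 180].

INTERFACE

Orientations are given as [roll, pitch, yaw] about the fixed x, y, z axes, in that order (R = Rz(yaw) Ry(pitch) Rx(roll)).
In Python, from plant import r gives the robot as it stands.
- The arm moves only by the tool drive_tool, never from a script. Its argument "commands" is a list of rows, each an object of numbers: "hand": the closure, from 0 (fully open) to 1 (shut); "tx", "ty", "tz": the shift along the world's x, y, z scaled (see below); "turn": the turn about the world's z scaled (see below). A call has 1 to 10 rows; each row is the pose to reach, as a shift and turn from the pose commanded when the call began; what a row does not reach only later rows make up. The controller multiplies each number of a shift by 0.6 m and each number of a turn by 90 degrees. A row lasts 1/10 s, in which the tool goes at most 50 mm and 8.59 degrees, less where a joint would pass 70% of its speed; a pose out of reach is approached as far as the arm can. A call with a number of a shift or a turn outside -1 to 1 is refused whole. A call with a gripper value outside its range is refused whole. The fingers move at their own pace and stop on an object; "grip_force" is the grip in N (left out, the last holds). Time passes only in rows, so rows that repeat a pose let the fingers close. It gives the time, the measured TCP pose, the force, the opening and the grip force at its end, in the units of the state.
- r.get_state(): the state, without advancing time (a new reading comes with each control period).
- r.capture(name): name is "scene" or "top"; returns a dict with "frame" (384x512x3 uint8, red, green, blue), "fx", "fy", "cx", "cy" (pixels), "world_from_camera" (4x4, takes a point from camera to world coordinates). Camera axes: x right, y down, z forward; pixel columns grow to the right and rows downward; lengths in m; the calibration is good to about 2 mm. A picture is of the moment at which its call begins. There is no depth.
- r.close_job(): hands the job in; it is judged then, once.
Trained networks look in the newest picture that a camera, given by its name, has taken for a name from the list of things; names that differ only in an ending like _2 or _b are one class to them, and where a whole thing is asked for, a point or a joint stands for the part that bears it (a point fixed in the world has none). Each returns a list of dicts, best first, with "score" (0 to 1); they miss things now and then, are a little off and sometimes report something else, mostly with a low value. They report only what shows in the picture. A call takes as long as a camera call.
- r.trace(label, camera): "pixels" (384x512 bool, what is visible of it) and "extent" ([left, top, right, bottom] in pixels, round what is visible of it).
The state is a dict: "time_s": time; "joints": joint angles; "qd": joint speeds; "joint_torque": joint torques, N m; "tcp_pos": TCP position; "eef_rot": TCP orientation; "contact_force": force on the tool from outside, world axes, zero at the start; "moment": the same for the moment, N m; "gripper_width": finger opening in m; "gripper_force": force on a finger pad.
Only numpy, scipy, OpenCV 4.12 (cv2) and the standard library are available. Lean on these libraries where they do the work, as an engineer would, in place of code of your own. Each camera call takes 0.05 s, during which the arm holds its last target. There are 200 camera calls.

## Working session

There is one attempt and no reset: what is moved stays moved. The work goes in short steps, Python scripts to look and compute and a tool call to move; the robot and the scene stay as the last step left them, time stands still between calls to the robot, and variables do not carry over. Pictures are saved under pics/ and viewed, at most 10 in all, crops included, and the job is handed in when it is done.

Besides the shell and the picture viewer there is one more tool, called after "Emit:" as name([rows], argument=value, ...), one row to a line, values as JSON. drive_tool: Moves the arm, as the interface text tells. Its arguments: {"type":"object","properties":{"commands":{"type":"array"},"grip_force":{"type":"number"}},"required":["commands"]}

```bash
mkdir -p pics; ls
cat > h.py <<'E'
from plant import r
import numpy as np, cv2
def cap(n,f):
    c=r.capture(n); cv2.imwrite('pics/'+f,c['frame'][:,:,::-1]); return c
def proj(c,P):
    W=np.linalg.inv(np.array(c['world_from_camera'])); p=W[:3,:3]@np.asarray(P).T+W[:3,3:4]
    return np.array([c['fx']*p[0]/p[2]+c['cx'],c['fy']*p[1]/p[2]+c['cy']]).T
def onz(c,u,v,z):
    W=np.array(c['world_from_camera']); d=W[:3,:3]@[(u-c['cx'])/c['fx'],(v-c['cy'])/c['fy'],1]
    return W[:3,3]+d*(z-W[2,3])/d[2]
E
python3 - <<'E'
from h import *
a=cap('scene','s1.png');b=cap('top','t1.png')
cv2.imwrite('pics/b1.png',np.hstack([a['frame'],b['frame']])[:,:,::-1])
for n,c in(('scene',a),('top',b)):
    print(n,c['fx'],c['cx'],c['cy'],np.round(c['world_from_camera'],3).tolist())
    for l in('chamber','lid','wing','positioner_centre','tweezers_centre','chip_box_centre'):
        for o in r.trace(l,n)[:2]:
            v,u=np.nonzero(o['pixels']);print(l,round(o['score'],2),o['extent'],u.mean().round(1),v.mean().round(1),len(u),onz(c,u.mean(),v.mean(),.01).round(3))
print(r.get_state())
E
```

```text
pics
scene 350.73310103827816 259.75277228270045 192.10802213936142 [[0.57, 0.636, -0.52, 1.016], [0.822, -0.44, 0.362, -0.228], [0.002, -0.634, -0.774, 0.759], [0.0, 0.0, 0.0, 1.0]]
chamber 0.63 [162.3, 169.9, 283.4, 325.8] 219.8 242.2 10623 [ 0.587 -0.049  0.01 ]
lid 0.63 [173.2, 170.4, 282.6, 288.8] 227.1 228.7 7578 [ 0.564 -0.014  0.01 ]
lid 0.25 [202.3, 183.9, 226.2, 199.6] 213.3 189.5 302 [0.431 0.022 0.01 ]
wing 0.87 [202.7, 183.8, 229.2, 197.7] 213.8 188.3 266 [0.428 0.026 0.01 ]
positioner_centre 0.7 [173.4, 169.9, 282.4, 291.8] 227.1 228.4 7744 [ 0.563 -0.013  0.01 ]
positioner_centre 0.65 [268.2, 184.2, 293.1, 211.9] 278.8 201.5 421 [0.568 0.147 0.01 ]
chip_box_centre 0.74 [116.9, 254.4, 146.8, 286.9] 133.5 271.3 636 [ 0.541 -0.255  0.01 ]
top 436.2765251115434 251.53095469885423 193.64508490611473 [[-0.013, -0.998, 0.067, 0.518], [-1.0, 0.013, -0.001, 0.078], [-0.0, -0.067, -0.998, 1.058], [0.0, 0.0, 0.0, 1.0]]
chamber 0.87 [260.3, 126.2, 380.6, 232.1] 316.2 173.0 8253 [ 0.636 -0.079  0.01 ]
chamber 0.56 [264.8, 125.8, 376.8, 189.2] 316.1 154.1 4087 [ 0.682 -0.08   0.01 ]
[... 407 characters left out ...]
.255  0.01 ]
{'time_s': 0.7, 'joints': array([ 8.30271121e+01,  2.05447466e+01,  6.83339054e-01, -2.62435972e-03,
       -7.01353333e+01, -1.65071861e+01]), 'qd': array([ 0.01145846, -0.05763892, -0.06948066, -0.05144686, -0.05610479,
        0.00075328]), 'joint_torque': array([ 1.96965513e-03, -5.82166457e+01,  2.93258697e+01,  7.00105637e+00,
        1.26831222e-02, -2.06677061e-05]), 'tcp_pos': array([0.26893109, 0.61909795, 0.22658171]), 'eef_rot': array([-1.79997577e+02,  3.29256300e-03, -2.34809656e+01]), 'contact_force': array([ 0.10888648,  0.0168079 , -0.2073735 ]), 'moment': array([ 0.00574167,  0.04032926, -0.01740291]), 'gripper_force': 0.0, 'gripper_width': 0.08792753068858032}
```

View pics/s1.png

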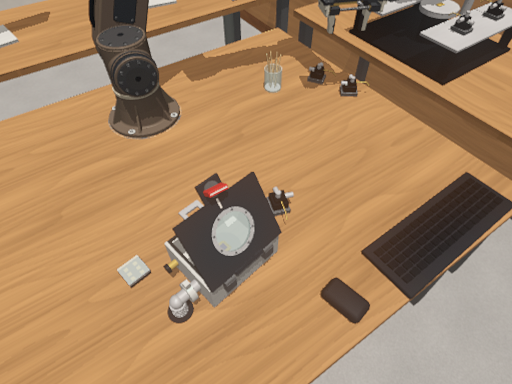

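View pics/t1.png

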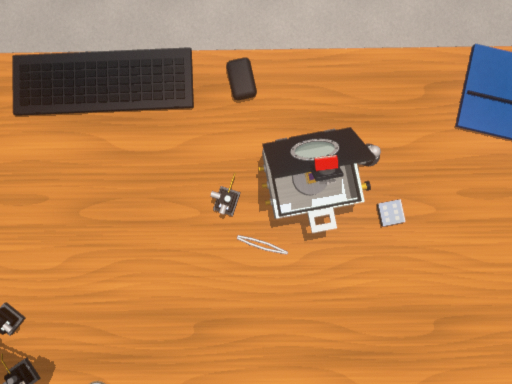

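The scene shows the open chamber with its red wing at about (215,189). In the top view the rim's front corners are near (275,218) and (363,202), the ear is near (323,220), the positioner (225,200), the tweezers (262,245) and the chip box (391,212). I'll enlarge both to fit the chamber pose.

Run:
```python
import cv2,numpy as np
t=cv2.imread('pics/t1.png')[115:240,250:390];s=cv2.imread('pics/s1.png')[160:330,150:300]
t=cv2.resize(t,None,fx=5,fy=4.0*5/4,interpolation=2)[:600];cv2.imwrite('pics/tc.png',t)
cv2.imwrite('pics/sc.png',cv2.resize(s,None,fx=3.5,fy=3.5,interpolation=2))
print(t.shape)
```

```text
(600, 700, 3)
```

View pics/tc.png

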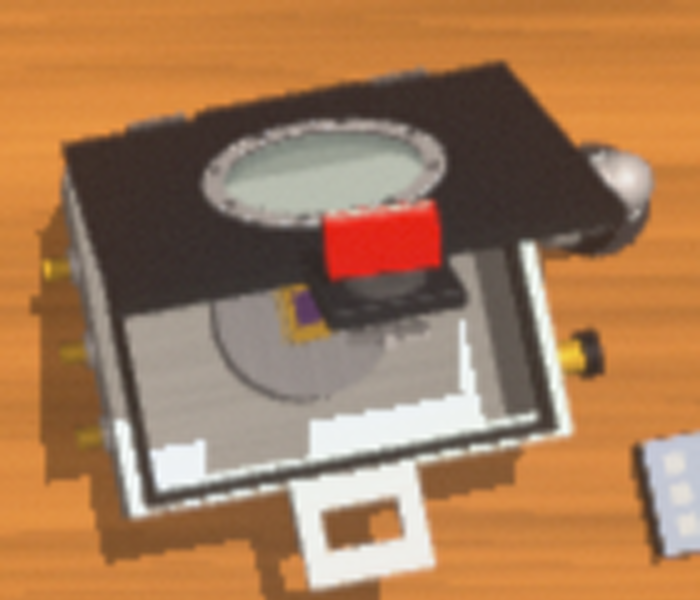

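View pics/sc.png

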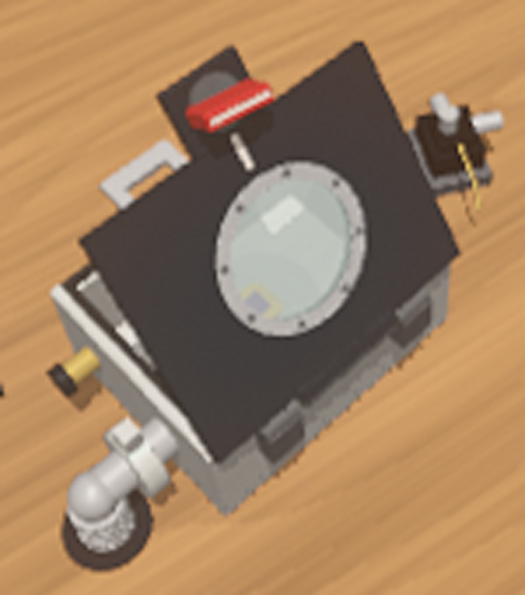

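The crops show clear rim, ear, lid, tongue and wing corners. I'll fit x, y, yaw and lid angle to those.

```bash
cat > fit.py <<'E'
from h import *
from scipy.optimize import least_squares
def Tc(p):
    c,s=np.cos(p[2]),np.sin(p[2]); return lambda P:(np.array([[c,-s,0],[s,c,0],[0,0,1]])@np.asarray(P,float).T).T+[p[0],p[1],0]
def lid(p,P): # lid local -> world
    P=np.atleast_2d(P).astype(float); t=p[3]; x,z=P[:,0],P[:,2]
    # -x dir tilts up by t
    X=x*np.cos(t)+z*np.sin(t); Z=-x*np.sin(t)+z*np.cos(t)
    return Tc(p)(np.c_[X+.086,P[:,1],Z+.0885])
E
python3 - <<'E'
from fit import *
a=r.capture('scene');b=r.capture('top')
box=np.array([[-.08,.1,.088],[-.08,-.1,.088],[-.126,.025,.088],[-.126,-.025,.088]])
T1=np.array([[276.2,218],[364.6,201.4],[312.6,233],[337,228]])
L=[[-.166,.1,.008],[-.166,-.1,.008]]; Tl=np.array([[274,177],[376,161]])
S=[[-.166,.1,.008],[-.166,-.1,.008],[-.208,-.026,.008],[-.208,.026,.008]]
Sp=np.array([[253.4,172.3],[172.9,229.1],[195.7,187.1],[216.6,172.9]])
f=lambda p:np.r_[(proj(b,Tc(p)(box[:2]))-T1[:2]).ravel(),.5*(proj(b,Tc(p)(box[2:]))-T1[2:]).ravel(),(proj(b,lid(p,L))-Tl).ravel(),(proj(a,lid(p,S))-Sp).ravel()]
s=least_squares(f,[.62,-.08,-.18,1.],loss='soft_l1');p=s.x
print(p,np.degrees(p[2]),f(p).round(1))
np.save('p.npy',p)
# wing angle from red colour in scene: ends at height .028
for nm,c in(('scene',a),('top',b)):
  for ang in(.05,.2,.35):
    w=[[-.188+.021*k*np.sin(ang)*-1*-1, .021*k*np.cos(ang),.036] for k in(1,-1)]
    print(nm,ang,proj(c,lid(p,w)).round(1).tolist())
for l,q in(('fl',[-.15,.065,.008]),('fr',[-.15,-.065,.008]),('wing',[-.188,0,.024])):
    print(l,lid(p,[q]).round(3), 'shut',lid([*p[:3],0.025],[q]).round(3))
print('tongue tip',lid(p,[[-.208,0,.008]]).round(3))
E
```

```text
[ 0.62373833 -0.0605806   0.17197035  0.98183637] 9.853175492463834 [-0.4  0.1 -0.5  0.1  0.2 -0.4 -1.   0.  -2.  -1.3 -1.1 -4.5 -1.1 -0.8
 -1.1  0.1 -1.9  0.2 -1.1 -0.2]
scene 0.05 [[225.7, 184.7], [207.6, 196.1]]
scene 0.2 [[226.2, 186.2], [207.0, 194.6]]
scene 0.35 [[226.6, 187.8], [206.6, 192.9]]
top 0.05 [[314.0, 159.6], [336.8, 155.9]]
top 0.2 [[313.8, 158.8], [337.0, 156.6]]
top 0.35 [[313.9, 158.1], [337.0, 157.4]]
fl [[0.622 0.005 0.218]] shut [[ 0.55  -0.007  0.1  ]]
fr [[ 0.644 -0.123  0.218]] shut [[ 0.572 -0.136  0.1  ]]
wing [[ 0.625 -0.06   0.258]] shut [[ 0.524 -0.078  0.117]]
tongue tip [[ 0.601 -0.064  0.266]]
```

Emit:
drive_tool([
  {"hand":1,"tz":0.22},
  {"hand":1,"tz":0.22,"turn":0.1},
  {"hand":1,"tx":0.677,"ty":-1,"tz":0.22,"turn":0.372},
  {"hand":1,"tx":0.677,"ty":-1,"tz":0.22,"turn":0.372},
  {"hand":1,"tx":0.677,"ty":-1,"tz":0.22,"turn":0.372},
  {"hand":1,"tx":0.677,"ty":-1,"tz":0.22,"turn":0.372},
  {"hand":1,"tx":0.677,"ty":-1,"tz":0.22,"turn":0.372},
  {"hand":1,"tx":0.677,"ty":-1,"tz":0.22,"turn":0.372},
  {"hand":1,"tx":0.677,"ty":-1,"tz":0.22,"turn":0.372},
  {"hand":1,"tx":0.677,"ty":-1,"tz":0.22,"turn":0.372},
], grip_force=20)

```text
invalid input
```

Emit:
drive_tool([
  {"hand":1.0,"tx":0.0,"ty":0.0,"tz":0.22,"turn":0.0},
  {"hand":1.0,"tx":0.0,"ty":0.0,"tz":0.22,"turn":0.1},
  {"hand":1.0,"tx":0.677,"ty":-0.99,"tz":0.22,"turn":0.37},
  {"hand":1.0,"tx":0.677,"ty":-0.99,"tz":0.22,"turn":0.37},
  {"hand":1.0,"tx":0.677,"ty":-0.99,"tz":0.22,"turn":0.37},
  {"hand":1.0,"tx":0.677,"ty":-0.99,"tz":0.22,"turn":0.37},
  {"hand":1.0,"tx":0.677,"ty":-0.99,"tz":0.22,"turn":0.37},
  {"hand":1.0,"tx":0.677,"ty":-0.99,"tz":0.22,"turn":0.37},
], grip_force=20)

```text
time_s: 1.6
tcp_pos: [0.4388, 0.3699, 0.3404]
eef_rot: [-180.0, -0.0, 9.8]
contact_force: [1.7, 0.7, -0.1]
gripper_width: 0.0292
gripper_force: 0.0
```

Emit:
drive_tool([
  {"hand":1.0,"tx":0.39,"ty":-0.58,"tz":0.0,"turn":0.0},
  {"hand":1.0,"tx":0.39,"ty":-0.58,"tz":0.0,"turn":0.0},
  {"hand":1.0,"tx":0.39,"ty":-0.58,"tz":0.0,"turn":0.0},
  {"hand":1.0,"tx":0.39,"ty":-0.58,"tz":0.0,"turn":0.0},
  {"hand":1.0,"tx":0.39,"ty":-0.58,"tz":0.0,"turn":0.0},
  {"hand":1.0,"tx":0.39,"ty":-0.58,"tz":0.0,"turn":0.0},
  {"hand":1.0,"tx":0.39,"ty":-0.58,"tz":0.0,"turn":0.0},
  {"hand":1.0,"tx":0.39,"ty":-0.58,"tz":0.0,"turn":0.0},
  {"hand":1.0,"tx":0.39,"ty":-0.58,"tz":0.0,"turn":0.0},
  {"hand":1.0,"tx":0.39,"ty":-0.58,"tz":0.0,"turn":0.0},
])

```text
time_s: 2.6
tcp_pos: [0.6731, 0.021, 0.3387]
eef_rot: [180.0, 0.1, 9.6]
contact_force: [-1.1, 0.5, 0.3]
gripper_width: 0.0005
gripper_force: 0.0
```

Emit:
drive_tool([
  {"hand":1.0,"tx":0.0,"ty":0.0,"tz":-0.2,"turn":0.0},
  {"hand":1.0,"tx":0.0,"ty":0.0,"tz":-0.2,"turn":0.0},
  {"hand":1.0,"tx":0.0,"ty":0.0,"tz":-0.2,"turn":0.0},
  {"hand":1.0,"tx":0.0,"ty":0.0,"tz":-0.2,"turn":0.0},
])

```text
time_s: 3.0
tcp_pos: [0.6697, 0.0243, 0.2162]
eef_rot: [180.0, 0.4, 9.9]
contact_force: [0.7, -0.3, 0.5]
gripper_width: 0.0005
gripper_force: 0.0
```

Run:
```python
from fit import *
p=np.load('p.npy');p0=r.get_state()['tcp_pos'];print(p0)
ex=np.array([np.cos(p[2]),np.sin(p[2]),0])
for t in np.arange(1.0,-.01,-.1).tolist()+[.03]:
    q=lid([*p[:3],t],[[-.145,.065,.008]])[0]+.01*ex
    print(round(t,2),q.round(3),((q-p0)/.6).round(3))
```

```text
[0.66972211 0.02434048 0.21617095]
1.0 [0.637 0.008 0.215] [-0.055 -0.028 -0.002]
0.9 [0.625 0.006 0.207] [-0.075 -0.031 -0.015]
0.8 [0.613 0.004 0.198] [-0.094 -0.035 -0.03 ]
0.7 [0.603 0.002 0.188] [-0.111 -0.038 -0.047]
0.6 [0.594 0.    0.177] [-0.127 -0.04  -0.065]
0.5 [ 0.586 -0.001  0.165] [-0.14  -0.043 -0.085]
0.4 [ 0.579 -0.002  0.152] [-0.152 -0.045 -0.106]
0.3 [ 0.573 -0.003  0.139] [-0.161 -0.046 -0.129]
0.2 [ 0.569 -0.004  0.125] [-0.168 -0.047 -0.152]
0.1 [ 0.566 -0.005  0.111] [-0.173 -0.048 -0.175]
0.0 [ 0.564 -0.005  0.097] [-0.176 -0.049 -0.199]
0.03 [ 0.565 -0.005  0.101] [-0.175 -0.049 -0.192]
```

Emit:
drive_tool([
  {"hand":1.0,"tx":-0.055,"ty":-0.028,"tz":-0.002,"turn":0.0},
  {"hand":1.0,"tx":-0.075,"ty":-0.031,"tz":-0.015,"turn":0.0},
  {"hand":1.0,"tx":-0.094,"ty":-0.035,"tz":-0.03,"turn":0.0},
  {"hand":1.0,"tx":-0.111,"ty":-0.038,"tz":-0.047,"turn":0.0},
  {"hand":1.0,"tx":-0.127,"ty":-0.04,"tz":-0.065,"turn":0.0},
  {"hand":1.0,"tx":-0.14,"ty":-0.043,"tz":-0.085,"turn":0.0},
  {"hand":1.0,"tx":-0.152,"ty":-0.045,"tz":-0.106,"turn":0.0},
  {"hand":1.0,"tx":-0.161,"ty":-0.046,"tz":-0.129,"turn":0.0},
  {"hand":1.0,"tx":-0.168,"ty":-0.047,"tz":-0.152,"turn":0.0},
  {"hand":1.0,"tx":-0.168,"ty":-0.047,"tz":-0.152,"turn":0.0},
])

```text
time_s: 4.0
tcp_pos: [0.5711, -0.0039, 0.1294]
eef_rot: [-180.0, -0.0, 9.9]
contact_force: [0.6, 0.4, 0.4]
gripper_width: 0.0011
gripper_force: 0.0
```

Run:
```python
from h import *
a=cap('scene','s2.png');s=r.get_state();print(s['tcp_pos'],s['contact_force'])
cv2.imwrite('pics/s2c.png',cv2.resize(a['frame'][140:330,130:310,::-1],None,fx=3,fy=3))
```

```text
[ 0.57192191 -0.00386997  0.13018862] [ 0.46738164 -0.30546326  0.79800801]
```

View pics/s2c.png

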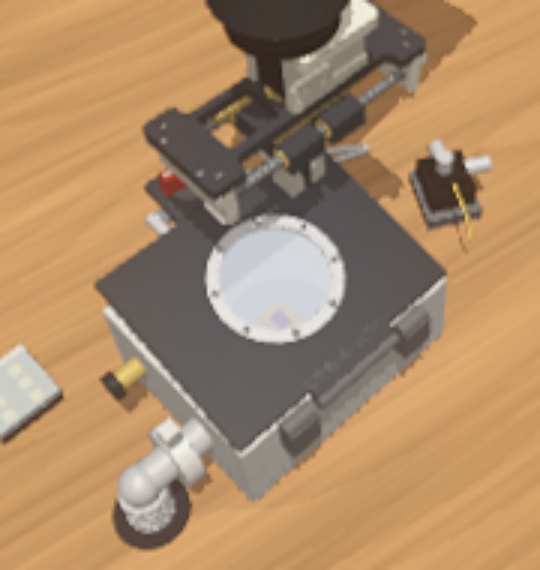

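The lid has followed to about 0.2 rad, and the finger sits on its front left at about (300,180) in the crop. The bystanders are untouched. Pressing on.

Emit:
drive_tool([
  {"hand":1.0,"tx":-0.006,"ty":0.0,"tz":-0.02,"turn":0.0},
  {"hand":1.0,"tx":-0.01,"ty":0.0,"tz":-0.035,"turn":0.0},
  {"hand":1.0,"tx":-0.01,"ty":0.0,"tz":-0.045,"turn":0.0},
  {"hand":1.0,"tx":-0.01,"ty":0.0,"tz":-0.048,"turn":0.0},
  {"hand":1.0,"tx":-0.01,"ty":0.0,"tz":-0.048,"turn":0.0},
])

```text
time_s: 4.55
tcp_pos: [0.5651, -0.0045, 0.0996]
eef_rot: [180.0, 0.1, 9.8]
contact_force: [-0.7, -0.0, 0.7]
gripper_width: 0.0003
gripper_force: 0.3
```

Emit:
drive_tool([
  {"hand":1.0,"tx":0.0,"ty":0.0,"tz":-0.002,"turn":0.0},
  {"hand":1.0,"tx":0.0,"ty":0.0,"tz":-0.004,"turn":0.0},
  {"hand":1.0,"tx":0.0,"ty":0.0,"tz":-0.004,"turn":0.0},
  {"hand":1.0,"tx":0.0,"ty":0.0,"tz":-0.004,"turn":0.0},
])

```text
time_s: 4.95
tcp_pos: [0.5651, -0.0046, 0.098]
eef_rot: [180.0, 0.0, 9.8]
contact_force: [-3.6, 1.5, 5.7]
gripper_width: 0.0003
gripper_force: 3.0
```

Emit:
drive_tool([
  {"hand":1.0,"tx":0.0,"ty":0.0,"tz":0.0,"turn":0.0},
  {"hand":1.0,"tx":0.0,"ty":0.0,"tz":0.0,"turn":0.0},
  {"hand":1.0,"tx":0.0,"ty":0.0,"tz":0.1,"turn":0.0},
  {"hand":0.5,"tx":-0.05,"ty":0.15,"tz":0.2,"turn":-0.6},
  {"hand":0.5,"tx":-0.05,"ty":0.25,"tz":0.2,"turn":-0.6},
  {"hand":0.5,"tx":-0.05,"ty":0.35,"tz":0.2,"turn":-0.6},
  {"hand":0.5,"tx":-0.05,"ty":0.35,"tz":0.2,"turn":-0.6},
  {"hand":0.5,"tx":-0.05,"ty":0.35,"tz":0.2,"turn":-0.6},
  {"hand":0.5,"tx":-0.05,"ty":0.35,"tz":0.2,"turn":-0.6},
  {"hand":0.5,"tx":-0.05,"ty":0.35,"tz":0.2,"turn":-0.6},
])

```text
time_s: 5.95
tcp_pos: [0.5352, 0.2069, 0.2175]
eef_rot: [-180.0, -0.0, -44.4]
contact_force: [-0.3, 0.3, -0.8]
gripper_width: 0.0432
gripper_force: 0.0
```

Run:
```python
from fit import *
a=cap('scene','s3.png');b=cap('top','t3.png');s=r.get_state();print(s['tcp_pos'],s['eef_rot'],s['gripper_width'])
p=np.load('p.npy');p[3]=.024
for n,c in(('scene',a),('top',b)):
    h=cv2.cvtColor(c['frame'],cv2.COLOR_RGB2HSV)
    m=((h[...,0]<8)|(h[...,0]>172))&(h[...,1]>150)&(h[...,2]>80)
    q=proj(c,lid(p,[[-.188,0,.024],[-.188,0,.036]]))[0];V,U=np.nonzero(m);k=np.hypot(U-q[0],V-q[1])<25
    U,V=U[k],V[k];print(n,'pred',q,'red',len(U),U.mean() if len(U) else 0,V.mean() if len(V) else 0)
    if len(U):
        P=np.array([onz(c,u,v,.128)[:2] for u,v in zip(U,V)]);w,E=np.linalg.eigh(np.cov(P.T));e=E[:,1]
        print(P.mean(0).round(4),'wing dir deg',np.degrees(np.arctan2(e[1],e[0])),np.sqrt(w))
sc=cv2.resize(a['frame'][170:270,130:260,::-1],None,fx=3,fy=3);tc=cv2.resize(b['frame'][140:240,250:380,::-1],None,fx=3,fy=3)
cv2.imwrite('pics/c3.png',np.hstack([sc,tc]))
```

```text
[0.53524332 0.20581094 0.21737999] [ 1.79990111e+02 -2.45921050e-03 -4.41974615e+01] 0.04375408279597728
scene pred [191.00259947 204.34621436] red 116 191.92241379310346 205.18103448275863
[ 0.5356 -0.0798] wing dir deg 92.09357798097271 [0.00535443 0.01210245]
top pred [324.02578075 219.11455039] red 49 323.42857142857144 219.3673469387755
[ 0.5233 -0.0748] wing dir deg 92.76033890519716 [0.00438214 0.01392776]
```

View pics/c3.png

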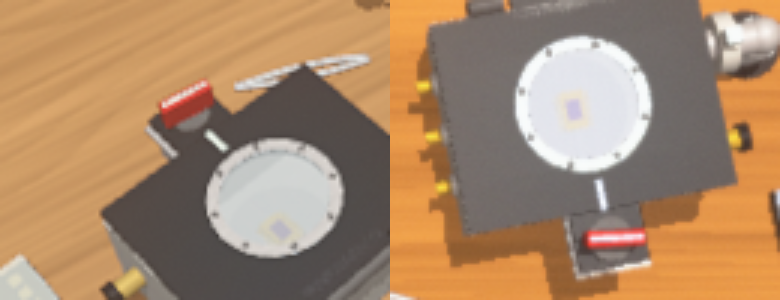

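The crop shows the lid shut, with the wing across the chamber at about (191,205) in the scene view, within 1 px of prediction. Its direction is 92.5°, so the fastener stands at about 0.13.

Emit:
drive_tool([
  {"hand":0.5,"tx":-0.019,"ty":-0.47,"tz":0.0,"turn":-0.48},
  {"hand":0.5,"tx":-0.019,"ty":-0.47,"tz":0.0,"turn":-0.48},
  {"hand":0.5,"tx":-0.019,"ty":-0.47,"tz":0.0,"turn":-0.48},
  {"hand":0.5,"tx":-0.019,"ty":-0.47,"tz":0.0,"turn":-0.48},
  {"hand":0.5,"tx":-0.019,"ty":-0.47,"tz":0.0,"turn":-0.48},
  {"hand":0.5,"tx":-0.019,"ty":-0.47,"tz":0.0,"turn":-0.48},
  {"hand":0.5,"tx":-0.019,"ty":-0.47,"tz":-0.1,"turn":-0.48},
  {"hand":0.5,"tx":-0.019,"ty":-0.47,"tz":-0.1,"turn":-0.48},
  {"hand":0.5,"tx":-0.019,"ty":-0.47,"tz":-0.1,"turn":-0.48},
])

```text
time_s: 6.95
tcp_pos: [0.5225, -0.077, 0.156]
eef_rot: [179.7, -0.0, -87.3]
contact_force: [0.2, 0.5, 0.0]
gripper_width: 0.0435
gripper_force: 0.0
```

Well aligned. Descending to 0.108 m and closing.

Emit:
drive_tool([
  {"hand":0.5,"tx":0.002,"ty":0.0,"tz":-0.05,"turn":0.0},
  {"hand":0.5,"tx":0.002,"ty":0.0,"tz":-0.08,"turn":0.0},
  {"hand":0.5,"tx":0.002,"ty":0.0,"tz":-0.08,"turn":0.0},
  {"hand":1.0,"tx":0.002,"ty":0.0,"tz":-0.08,"turn":0.0},
  {"hand":1.0,"tx":0.002,"ty":0.0,"tz":-0.08,"turn":0.0},
  {"hand":1.0,"tx":0.002,"ty":0.0,"tz":-0.08,"turn":0.0},
  {"hand":1.0,"tx":0.002,"ty":0.0,"tz":-0.08,"turn":0.0},
  {"hand":1.0,"tx":0.002,"ty":0.0,"tz":-0.08,"turn":0.0},
], grip_force=15)

```text
time_s: 7.75
tcp_pos: [0.5239, -0.0766, 0.1096]
eef_rot: [179.9, 0.0, -87.4]
contact_force: [1.4, 2.5, 1.9]
gripper_width: 0.011
gripper_force: 15.0
```

Emit:
drive_tool([
  {"hand":1.0,"tx":0.0,"ty":0.0,"tz":0.0,"turn":-0.07},
  {"hand":1.0,"tx":0.0,"ty":0.0,"tz":0.0,"turn":-0.14},
  {"hand":1.0,"tx":0.0,"ty":0.0,"tz":0.0,"turn":-0.21},
  {"hand":1.0,"tx":0.0,"ty":0.0,"tz":0.0,"turn":-0.28},
  {"hand":1.0,"tx":0.0,"ty":0.0,"tz":0.0,"turn":-0.35},
  {"hand":1.0,"tx":0.0,"ty":0.0,"tz":0.0,"turn":-0.42},
])

```text
time_s: 8.35
tcp_pos: [0.5244, -0.0767, 0.1096]
eef_rot: [180.0, -0.1, -125.4]
contact_force: [-1.3, 0.4, 1.0]
gripper_width: 0.0114
gripper_force: 15.0
```

Low forces. Remaining turn: to about -171°.

Emit:
drive_tool([
  {"hand":1.0,"tx":0.0,"ty":0.0,"tz":0.0,"turn":-0.08},
  {"hand":1.0,"tx":0.0,"ty":0.0,"tz":0.0,"turn":-0.16},
  {"hand":1.0,"tx":0.0,"ty":0.0,"tz":0.0,"turn":-0.24},
  {"hand":1.0,"tx":0.0,"ty":0.0,"tz":0.0,"turn":-0.32},
  {"hand":1.0,"tx":0.0,"ty":0.0,"tz":0.0,"turn":-0.4},
  {"hand":1.0,"tx":0.0,"ty":0.0,"tz":0.0,"turn":-0.48},
  {"hand":1.0,"tx":0.0,"ty":0.0,"tz":0.0,"turn":-0.51},
  {"hand":1.0,"tx":0.0,"ty":0.0,"tz":0.0,"turn":-0.51},
  {"hand":1.0,"tx":0.0,"ty":0.0,"tz":0.0,"turn":-0.51},
])

```text
time_s: 9.25
tcp_pos: [0.5248, -0.0771, 0.1096]
eef_rot: [-180.0, -0.0, -171.0]
contact_force: [-1.2, -4.3, 1.7]
gripper_width: 0.011
gripper_force: 15.1
```

```bash
python3 -c "
from h import *
s=r.get_state();print({k:np.round(s[k],3) for k in('eef_rot','tcp_pos','contact_force','moment','gripper_width')})"
```

```text
{'eef_rot': array([-1.79962e+02, -4.70000e-02, -1.70969e+02]), 'tcp_pos': array([ 0.525, -0.077,  0.11 ]), 'contact_force': array([-1.169, -4.319,  1.71 ]), 'moment': array([-1.68 ,  0.372,  0.238]), 'gripper_width': np.float64(0.011)}
```

Emit:
drive_tool([
  {"hand":1.0,"tx":0.0,"ty":0.0,"tz":-0.003,"turn":0.0},
  {"hand":1.0,"tx":0.0,"ty":0.0,"tz":-0.006,"turn":0.0},
  {"hand":1.0,"tx":0.0,"ty":0.0,"tz":-0.009,"turn":0.0},
  {"hand":1.0,"tx":0.0,"ty":0.0,"tz":-0.009,"turn":0.0},
  {"hand":1.0,"tx":0.0,"ty":0.0,"tz":-0.009,"turn":0.0},
], grip_force=30)

```text
time_s: 9.75
tcp_pos: [0.5243, -0.0771, 0.1049]
eef_rot: [-180.0, -0.1, -171.0]
contact_force: [-6.8, -2.8, 10.3]
gripper_width: 0.0109
gripper_force: 30.0
```

Emit:
drive_tool([
  {"hand":1.0,"tx":0.0,"ty":0.0,"tz":-0.002,"turn":0.0},
  {"hand":1.0,"tx":0.0,"ty":0.0,"tz":-0.004,"turn":0.0},
  {"hand":1.0,"tx":0.0,"ty":0.0,"tz":-0.004,"turn":0.0},
  {"hand":1.0,"tx":0.0,"ty":0.0,"tz":-0.004,"turn":0.0},
])

```text
time_s: 10.15
tcp_pos: [0.5243, -0.0772, 0.1034]
eef_rot: [-179.9, -0.1, -171.0]
contact_force: [-9.0, -2.7, 19.5]
gripper_width: 0.0107
gripper_force: 30.0
```

Run:
```python
from h import *
a=cap('scene','s4.png');b=cap('top','t4.png');s=r.get_state();print(s['tcp_pos'],s['contact_force'],s['moment'])
sc=cv2.resize(a['frame'][170:310,140:280,::-1],(400,400),interpolation=2);tc=cv2.resize(b['frame'][120:260,250:390,::-1],(400,400),interpolation=2)
cv2.imwrite('pics/c4.png',np.hstack([sc,tc]))
for l in('positioner_centre','tweezers_centre','chip_box_centre'):
    for o in r.trace(l,'top')[:1]:
        v,u=np.nonzero(o['pixels']);print(l,o['score'],u.mean(),v.mean())
```

```text
[ 0.52431531 -0.07714012  0.10338978] [-8.99040325 -2.35692605 18.8787328 ] [-0.93066708  3.41864985  0.23633557]
tweezers_centre 0.7 313.5387300531915 163.81914893617022
```

View pics/c4.png

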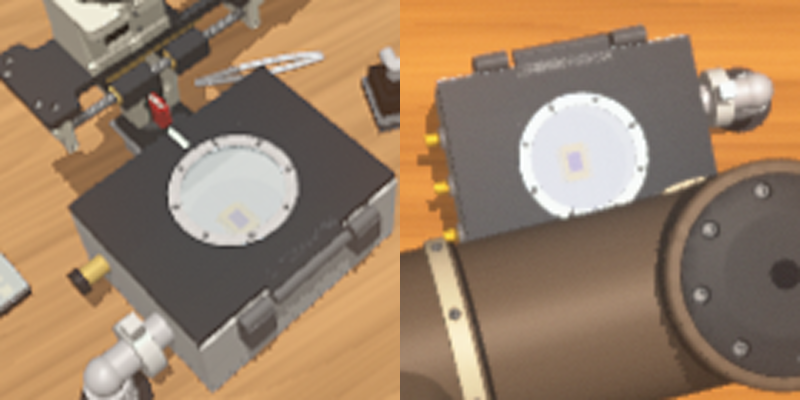

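The picture shows the slot in line with the mark (wing (160,112), mark (178,137) in the left crop) and the lid looks flat. One small extra press will check that it is on a hard stop.

Emit:
drive_tool([
  {"hand":1.0,"tx":0.0,"ty":0.0,"tz":-0.002,"turn":0.0},
  {"hand":1.0,"tx":0.0,"ty":0.0,"tz":-0.002,"turn":0.0},
  {"hand":1.0,"tx":0.0,"ty":0.0,"tz":-0.002,"turn":0.0},
  {"hand":1.0,"tx":0.0,"ty":0.0,"tz":-0.002,"turn":0.0},
], grip_force=30)

```text
time_s: 10.8
tcp_pos: [0.5243, -0.0772, 0.1031]
eef_rot: [-179.9, -0.0, -171.0]
contact_force: [-14.8, -1.3, 28.6]
gripper_width: 0.0105
gripper_force: 30.0
```

```bash
python3 -c "
from plant import r
print(r.close_job())"
```

```text
the job is handed in; nothing more can be done
None
```

The job is handed in, but it returned no verdict: the lid is shut, the slot is in line with the mark, and the gripper is still holding the lid pressed down against a hard stop with about 29 N.

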